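# Press a bush home, then gauge the damper bracket

### The job

Swing the press lever all the way down to its stop so that the brass bush is pushed home in the damper bracket, and let go so that the lever springs back up. Then take the gauge out of its stand and put its tip inside the small ring marked on the bracket's sloping ear, square to that face and lightly, with the sprung tip pushed in about half way. Finish while still holding the gauge there like that, never push it hard, and leave the other things on the bench where they are.

Things in the scene. Friction and masses are not known exactly. Their poses are not given: they have to be found in the camera images.
- press: fixed bench press of grey painted cast iron: base 210 x 120 mm and 50 mm high, column at its rear (+x half), head 165 x 90 mm (local x -70 to +95 mm) from 160 to 290 mm height. Origin: centre of the underside of its base, z up, front (local -x) towards the robot
- lever (a joint): press lever on the right (local -y) side of the press head, rad: 0 = up at rest, 0.96 = down at its stop. A return spring pulls it to 0 by itself; at the handle it takes about 4 N to start and 11 N (plus a little for ram and bush) at the stop. The lever turns about the press's y axis, its handle moving down in an arc
- lever_grip (a point): centre of the lever handle: level plain steel bar along the press's y axis, 22 mm thick, 82 mm long with its round ends, free on top. 140 mm from lever_hinge; at rest 35 degrees above level towards the press's front -x (115 mm in front of the hinge, 80 mm above it), at the stop 20 degrees below level. Moves with the lever; position only
- lever_hinge (a point): point on the lever's turning axis (along the press's y), in the plane of lever_grip, 200 mm above the table
- bush (a joint): brass bush, 32 mm across, in the bracket under the ram, m: 0 = standing 8 mm proud, 0.008 = flush, fully home. The ram is geared to the lever, meets the bush in the last third of the swing and leaves it flush at the lever's stop; it stays where pushed
- bracket: fixed aluminium damper bracket on the press bed: round boss (60 mm across, 30 mm high) under the ram, flat arm 36 mm wide along its +y to the sloping ear. Origin: underside of the boss, on the ram's axis, 50 mm above the table
- ear: sloping plate 66 x 56 x 12 mm at the end of the bracket arm, left (+y) of the press. Origin: ON its upper face, at the centre of a thin dark marked ring of 9 mm radius, the spot to gauge, 98 mm above the table. z: out of the face, leaning 0.38 rad (22 degrees) from vertical towards the bracket's -x (robot side); x: up the slope, away from the robot; y: level, along the arm
- stand: fixed dark steel block 90 x 70 mm, 50 mm high, with an upright 22 mm hole through its middle in which the gauge's nose hangs. Origin: centre of its underside
- gauge: loose probe gauge, 0.23 kg, hanging upright in the stand (lift 45 mm to clear). Origin: tip of the plunger when out; z up from it along the gauge: plunger 8 mm across to z = 15 mm, steel nose 18 mm across to 40 mm, pale plastic housing 34 (x) by 26 (y) mm to z = 150 mm with small display; its shoulder at z = 40 rests on the stand. Grip the 26 mm (y) width high up, e.g. at z = 125 mm
- gauge_tip (a point): end of the gauge's plunger (round, 4 mm radius), on the gauge's z axis
- plunger (a joint): sprung tip of the gauge, m: 0 = out, 0.010 = pushed right in to its stop. About 2 N to start it moving, 4 N half way (0.005), 6 N at its stop
- can: aerosol can, bystander: upright cylinder 60 mm across, 150 mm tall; origin at the centre of its underside
- jug: white plastic jug, bystander: 96 mm across, 130 mm tall, handle on its +y side; origin at the centre of its underside
- hammer: hammer lying flat, bystander, along its x axis, handle towards its -x
- wrench: open-ended spanner lying flat, bystander, along its x axis
- collar: aluminium spring collar, bystander: flat ring 64 mm across, 16 mm tall, lying on the table; origin at the centre of its underside
Mind the look-alikes: they are no part of the job. Of the things shaped like the gauge, the clear one is meant.

How it is judged:
On the way, in this order (a step that is already met when the one before it is completed fails the run):
1. the lever is down at its stop and the bush is home (value of joint lever above 0.88 rad and value of joint bush above 0.0062 m), for 0.1 s.
2. the lever is let go and back up, with the gauge still in its stand (value of joint lever below 0.08 rad and contact force between press and the fingers below 0.3 N and distance of gauge from where it was at the start of the episode below 0.03 m), for 0.2 s.
3. the gauge is out of its stand, carried by the fingers alone (distance of gauge from where it was at the start of the episode above 0.06 m and contact force between gauge and the fingers above 2 N and contact force between gauge and stand below 0.1 N), for 0.2 s.
At the end, for the whole second after the job is handed in: Fingers still hold the gauge, at rest: tip within 9 mm of the ring's centre, axis within 0.14 rad of square to the ear, plunger 2 to 8.5 mm in, 1 to 9 N on the bracket, clear of the stand; lever back up (below 0.08 rad), bush home (6.2 mm or more of 8) (distance between gauge_tip and ear below 0.009 m and angle between the z axis of gauge and the z axis of ear, either way round below 0.14 rad and value of joint plunger between 0.002 and 0.0085 m and contact force between gauge and bracket between 1 and 9 N and contact force between gauge and the fingers above 2 N and linear speed of gauge below 0.02 m/s and value of joint lever below 0.08 rad and value of joint bush above 0.0062 m and contact force between gauge and stand below 0.1 N); the arm keeps its last pose, push and grip.
It fails at once if the gauge is pushed hard on the bracket (over 20 N) (contact force between gauge and bracket above 20 N).
It fails at once if a bystander is moved by more than 30 mm (distance of any of can, jug, hammer, wrench, collar from where it was at the start of the episode above 0.03 m).
It also fails if it takes over 54 s, if anything falls off the work surface, if the arm or the gripper's body presses on something with over 40 N, if the wrist force passes 120 N, or if a joint passes its speed limit or range.

### The arm

A 6-joint arm with a two-finger parallel gripper is mounted at the origin on the work surface. World frame = base frame: x ahead of the robot, y to its left, z up, the work surface at z = 0. Lengths are in m, angles in rad, forces in N, time in s.
With the tool pointing down it reaches from about 0.35 to 0.975 m from the base axis. Payload 4.9 kg.
Tool frame: the origin (TCP) lies at the very end of the fingers, on their centre line; the grasp point (between the pads) lies 19 mm behind it (manip.tcp_to_grasp is the distance from the TCP to the grasp point, in m); z points along the fingers, y is the direction in which the jaws open and shut (so a half turn about z gives the same grasp; the last joint's range is limited). The gripper opens to 85 mm and grips with 20 to 120 N. Pads are 22 mm wide; open, the fingers measure 114 mm over their backs; the gripper's body (76 mm by 85 mm) begins 54 mm behind the grasp point. The pads swing forward as they close: fully open they stand 13 mm farther back than shut.
Start: joints at [1.088, 0.053, 1.613, -0, 1.476, -0.119], TCP at [0.222, 0.584, 0.197] pointing down, gripper open.
Joint ranges: [-3.01, 3.01], [-1.01, 2.22], [0.06, 2.58], [-1.02, 4.17], [0.09, 2.62], [-3.14, 3.14]. Speed limits (rad/s): [2.57, 2.57, 3.14, 3.14, 3.14, 3.14].

### API

Orientations are given as a unit quaternion [w, x, y, z].
In Python, from plant import sensors, cams, job, finder, manip gives the robot as it stands.
- The arm moves only by the shell command python3 -m pendant 'ROWS'. ROWS is JSON, a list of rows, each an object of numbers: "wx", "wy", "wz": the turn, a rotation vector about the tool's x, y, z in degrees; "dx", "dy", "dz": the shift along the tool's x, y, z in m; "hand": the gripper's target within -1 to 1 (fully open at 1, half-way at 0, shut at -1). A call has 1 to 20 rows; each row is the pose to reach, as a shift and turn from the pose commanded when the call began, along the tool's axes at that moment; what a row does not reach only later rows make up. A row lasts 1/12 s, in which the tool goes at most 41.7 mm and 7.16 degrees, less where a joint would pass 70% of its speed; a pose out of reach is approached as far as the arm can. A call with a gripper value outside its range is refused whole. The fingers move at their own pace and stop on an object; the grip force is fixed at half the most. Time passes only in rows, so rows that repeat a pose let the fingers close. It gives the time, the measured TCP pose, the force and the opening at its end, in the units of the state.
- sensors.state(): the state, without advancing time (a new reading comes with each control period).
- cams.grab_frame(name): name is "scene" or "top"; returns (picture, depth): 400x640x3 uint8, red, green, blue; 400x640 float32, m along the optical axis (not along the pixel's ray), 0 where there is no reading.
- cams.calibration(name): a dict with "fov_y" (degrees; the focal length in pixels is half the picture's height over the tangent of half this angle, whatever the lens; pixels are square), "cx", "cy" (the principal point, pixels), "k1" (the pictures are not rectified: a ray, as slopes to the right and down, at radius r is drawn at 1 + k1 r^2 times it, then the intrinsics apply), "pose" (4x4, takes a point from camera to world coordinates). Camera axes: x right, y down, z forward; pixel columns grow to the right and rows downward; lengths in m; the calibration is good to about 2 mm. A picture is of the moment at which its call begins. calibration takes no time and is no camera call.
- job.job_done(): hands the job in, once; it reports no verdict.
Trained networks look in the newest picture that a camera, given by its name, has taken for a name from the list of things; names that differ only in an ending like _2 or _b are one class to them, and where a whole thing is asked for, a point or a joint stands for the part that bears it (a point fixed in the world has none). Each returns a list of dicts, best first, with "score" (0 to 1); they miss things now and then, are a little off and sometimes report something else, mostly with a low value. They report only what shows in the picture. A call takes as long as a camera call. They do not tell look-alikes from the thing itself.
- finder.look_for(camera, thing): "position" ([x, y, z] in m, in world coordinates, good to about 4 mm: the middle of the surface that is visible of it).
The state is a dict: "time": time; "joint_pos": joint angles; "joint_vel": joint speeds; "joint_efforts": joint torques, N m; "tool_pos": TCP position; "tool_rot": TCP orientation; "contact_force": force on the tool from outside, world axes, zero at the start; "ft_torque": the same for the moment, N m; "gripper_width": opening from 0.0 (shut) to 1.0 (fully open).
Only numpy, scipy, OpenCV 4.12 (cv2) and the standard library are available. Lean on these libraries where they do the work, as an engineer would, in place of code of your own. Each camera call takes 0.05 s, during which the arm holds its last target. There are 200 camera calls.

## Working session

There is one attempt and no reset: what is moved stays moved. The work goes in short steps, Python scripts to look and compute and a shell command to move; the robot and the scene stay as the last step left them, time stands still between calls to the robot, and variables do not carry over. Pictures are saved under pics/ and viewed, about 8 in all and at most 12, crops included, and the job is handed in when it is done.

```bash
ls; mkdir -p pics; python3 - <<'E'
from plant import sensors,cams,finder,manip
import cv2,numpy as np
for n in("scene","top"):
    im,d=cams.grab_frame(n); cv2.imwrite(f"pics/{n}0.png",im[:,:,::-1]); np.save(f"pics/{n}0d.npy",d)
    c=cams.calibration(n); print(n,c["fov_y"],c["cx"],c["cy"],c["k1"],np.round(c["pose"],3).tolist())
    for t in("press","lever_grip","ear","bush","stand","gauge","bracket","can","jug","hammer","wrench","collar"):
        print(t,[(np.round(r["position"],3).tolist(),round(r["score"],2)) for r in finder.look_for(n,t)][:4])
s=sensors.state();print(s)
E
```

```text
pics
scene 46.89433867271318 313.18598507635664 195.7682939983467 0.01761850297331519 [[-0.22, 0.804, -0.552, 1.177], [0.975, 0.181, -0.126, 0.2], [-0.002, -0.566, -0.824, 1.146], [0.0, 0.0, 0.0, 1.0]]
press [([0.652, -0.028, 0.248], 0.64)]
lever_grip [([0.467, -0.102, 0.275], 0.62)]
ear [([0.603, 0.124, 0.096], 0.71)]
bush []
stand [([0.505, 0.35, 0.049], 0.79)]
gauge [([0.496, 0.458, 0.109], 0.84), ([0.49, 0.356, 0.13], 0.61)]
bracket [([0.592, 0.097, 0.061], 0.9)]
can [([0.479, -0.347, 0.106], 0.72)]
jug [([0.672, -0.352, 0.081], 0.94)]
hammer [([0.713, 0.402, 0.028], 0.63)]
wrench [([0.389, 0.056, 0.007], 0.87)]
collar [([0.458, 0.204, 0.017], 0.75), ([0.465, -0.096, 0.275], 0.72)]
top 43.894581617692864 320.62642192486163 202.9164902701763 -0.049013566728388955 [[0.008, -0.99, 0.14, 0.3], [-1.0, -0.008, -0.001, 0.047], [0.002, -0.14, -0.99, 1.729], [0.0, 0.0, 0.0, 1.0]]
press [([0.596, 0.127, 0.1], 0.65), ([0.567, -0.043, 0.289], 0.55)]
lever_grip [([0.464, -0.098, 0.281], 0.71)]
ear [([0.594, 0.126, 0.101], 0.58), ([0.464, -0.103, 0.278], 0.31)]
bush []
stand [([0.47, 0.348, 0.
[... 361 characters left out ...]
t_pos': array([ 1.08801231e+00,  5.27014636e-02,  1.61291704e+00,  2.22315689e-05,
        1.47598799e+00, -1.18985334e-01]), 'joint_vel': array([ 8.68416284e-05, -2.01208209e-03,  3.46975005e-04, -1.00950832e-03,
       -5.48429965e-04, -8.10936952e-04]), 'joint_efforts': array([ 2.82814744e-04, -3.93673360e+01, -3.70456374e+01, -8.62749539e-05,
        5.62430232e-04, -1.54778223e-05]), 'tool_pos': array([0.22236581, 0.58408083, 0.19699247]), 'tool_rot': array([-1.26205404e-05,  1.80898939e-01,  9.83501690e-01, -3.33271784e-06]), 'contact_force': array([ 0.3065981 , -0.07032923,  0.72771914]), 'ft_torque': array([-0.05815036, -0.02911004,  0.01690635]), 'gripper_width': 0.9989373981229932}
```

View pics/scene0.png

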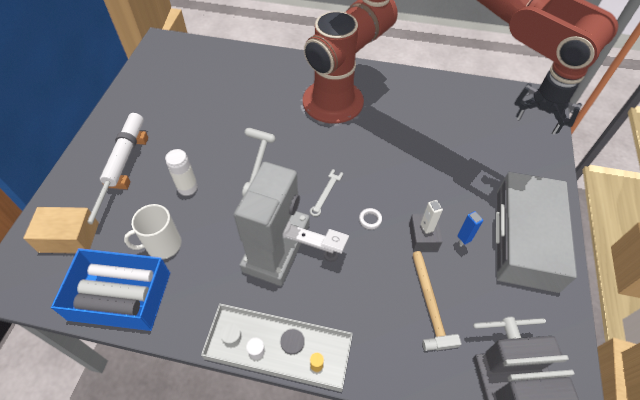

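View pics/top0.png

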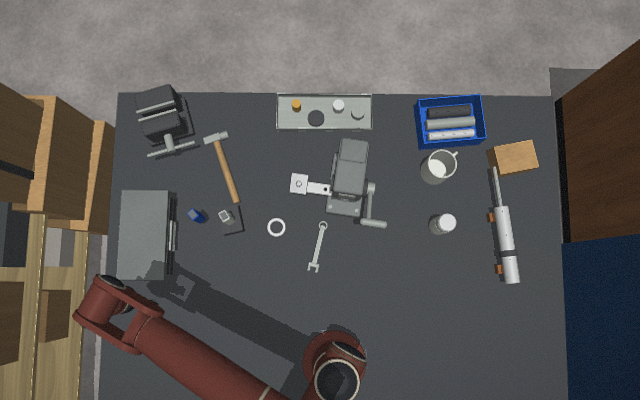

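The press has its lever at scene (258,135) and top (373,223). The ear is at scene (335,240). The pale gauge stands in its stand at scene (431,217), with the blue look-alike at (470,228). Next I'll measure these from the depth images.

```bash
cat > h.py <<'E'
import numpy as np,cv2
from plant import cams
def K(c):
    f=200/np.tan(np.radians(c["fov_y"]/2)); return f
def cloud(n,d):
    c=cams.calibration(n); f=K(c); v,u=np.mgrid[0:400,0:640].astype(float)
    xd,yd=(u-c["cx"])/f,(v-c["cy"])/f; x,y=xd.copy(),yd.copy()
    for _ in range(10):
        s=1+c["k1"]*(x*x+y*y); x,y=xd/s,yd/s
    P=np.stack([x*d,y*d,d],-1); T=np.array(c["pose"])
    W=P@T[:3,:3].T+T[:3,3]; W[d<=0]=np.nan; return W
def proj(n,p):
    c=cams.calibration(n); T=np.linalg.inv(np.array(c["pose"])); q=T[:3,:3]@np.asarray(p)+T[:3,3]
    x,y=q[0]/q[2],q[1]/q[2]; s=1+c["k1"]*(x*x+y*y); f=K(c); return x*s*f+c["cx"],y*s*f+c["cy"]
E
python3 - <<'E'
from h import *
crops=[]
for n,es in(("scene",((335,240),(431,217))),("top",((300,184),(228,217)))):
    im=cv2.imread(f"pics/{n}0.png"); W=cloud(n,np.load(f"pics/{n}0d.npy"))
    crops.append(np.hstack([cv2.resize(im[v-28:v+28,u-37:u+37],(396,300),interpolation=cv2.INTER_CUBIC) for u,v in es]))
    def box(a,b): return W[np.all((W>a)&(W<b),-1)]
    P=box((.40,-.2,.25),(.51,-.03,.32)); 
    m=P.mean(0);U=np.linalg.svd(P-m)[2][0];t=(P-m)@U
    print(n,"bar",len(P),P.min(0).round(3),P.max(0).round(3),m.round(3),U.round(3),np.degrees(np.arctan2(-U[0],U[1])).round(1),t.min().round(3),t.max().round(3))
    P=box((.5,.085,.075),(.66,.18,.125)); 
    for _ in range(4):
        m=P.mean(0);N=np.linalg.svd(P-m)[2][2];N*=np.sign(N[2]);P=P[abs((P-m)@N)<.004]
    print("ear",len(P),m.round(4),N.round(3),P.min(0).round(3),P.max(0).round(3),cv2.minAreaRect(P[:,:2].astype(np.float32)))
    P=box((.43,.31,.145),(.53,.39,.19)); print("gtop",len(P),P.mean(0).round(3),np.median(P[:,2]),cv2.minAreaRect((P[:,:2]*1000).astype(np.float32)))
    P=box((.40,.27,.044),(.55,.42,.056)); print("stand",len(P),P.mean(0).round(3),cv2.minAreaRect((P[:,:2]*1000).astype(np.float32)))
    P=box((.45,-.15,.27),(.75,.1,.31)); P=P[P[:,0]>.53]; print("head",len(P),P.mean(0).round(3),cv2.minAreaRect((P[:,:2]*1000).astype(np.float32)))
cv2.imwrite("pics/crop.png",np.vstack(crops))
E
```

```text
scene bar 375 [ 0.436 -0.143  0.25 ] [ 0.506 -0.063  0.295] [ 0.46  -0.098  0.28 ] [ 0.625  0.649 -0.433] -43.9 -0.042 0.046
ear 361 [0.5969 0.1253 0.0996] [-0.362  0.043  0.931] [0.561 0.095 0.084] [0.628 0.156 0.112] ((0.5952509641647339, 0.12543365359306335), (0.055544327944517136, 0.06328536570072174), 82.39484405517578)
gtop 158 [0.482 0.359 0.158] 0.15965409859788976 ((478.5630798339844, 359.7208251953125), (33.64540481567383, 28.693248748779297), 35.15461730957031)
stand 510 [0.49  0.357 0.05 ] ((477.7796630859375, 359.635986328125), (92.97758483886719, 70.93736267089844), 14.038347244262695)
head 2543 [ 0.625 -0.035  0.291] ((615.09814453125, -37.84079360961914), (89.2180404663086, 166.83126831054688), 81.93021392822266)
top bar 252 [ 0.434 -0.146  0.251] [ 0.504 -0.069  0.301] [ 0.456 -0.105  0.285] [-0.606 -0.72   0.337] 139.9 -0.048 0.041
ear 223 [0.598  0.121  0.0992] [-0.367  0.056  0.928] [0.566 0.092 0.084] [0.629 0.149 0.114] ((0.5981476902961731, 0.12095107138156891), (0.05613120272755623, 0.06094132736325264), 82.12360382080078)
gtop 96 [0.479 0.355 0.16 ] 0.1601293495182552 ((480.098876953125, 355.61566162109375), (35.88275909423828, 26.4749698638916), 30.725404739379883)
stand 342 [0.478 0.351 0.05 ] ((480.84832763671875, 356.29876708984375), (90.95343780517578, 71.40760803222656), 13.688923835754395)
head 1669 [ 0.614 -0.042  0.292] ((616.8776245117188, -43.293861389160156), (90.30855560302734, 166.89942932128906), 81.86682891845703)
```

View pics/crop.png

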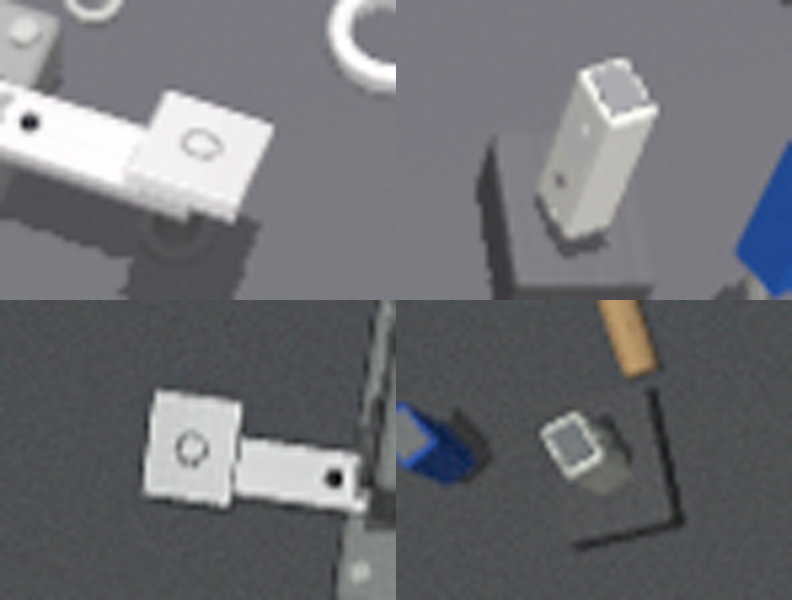

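The crops show the ring near the middle of the ear and the pale gauge turned about 33° in its stand. The press yaw is about -8°. Next I'll write a helper for the relative moves, refine the ring and bar positions, and work out the first move.

```bash
cat >> h.py <<'E'
from scipy.spatial.transform import Rotation as R
from plant import sensors
def cur():
    s=sensors.state(); q=s["tool_rot"]; return np.array(s["tool_pos"]),R.from_quat([q[1],q[2],q[3],q[0]]),s
def rot(z,y):
    z=np.array(z,float);z/=np.linalg.norm(z);y=np.array(y,float);y-=z*(y@z);y/=np.linalg.norm(y)
    return R.from_matrix(np.c_[np.cross(y,z),y,z])
def rel(p,r,label=""):
    p0,r0,s=cur(); d=r0.inv().apply(np.array(p)-p0); w=(r0.inv()*r).as_rotvec(degrees=True)
    print(label,"d",d.round(4),"w",w.round(2))
E
python3 - <<'E'
from h import *
for n,(u,v) in(("scene",(335.6,238.9)),("top",(298.9,183.8))):
    W=cloud(n,np.load(f"pics/{n}0d.npy")); im=cv2.imread(f"pics/{n}0.png",0).astype(float)
    u,v=round(u),round(v); a=im[v-7:v+8,u-8:u+9]; w=np.clip(np.median(a)-15-a,0,None)
    vv,uu=np.mgrid[v-7:v+8,u-8:u+9]; print(n,"ring px",(w*uu).sum()/w.sum(),(w*vv).sum()/w.sum(),"world",(w[...,None]*W[v-7:v+8,u-8:u+9]).sum((0,1))/w.sum())
    P=W[np.all((W>(.4,-.2,.272))&(W<(.5,-.03,.3)),-1)];print("bar",cv2.minAreaRect((P[:,:2]*1000).astype(np.float32)),P[:,2].max())
r=rot((0,0,-1),(.141,.99,0)); yv=np.array([.141,.99,0])
rel((.461,-.103,.34)-.01*yv,r,"above bar")
E
```

```text
scene ring px 339.3542757417103 236.11169284467715 world [nan nan nan]
bar ((455.4797668457031, -103.42371368408203), (80.63653564453125, 36.79512405395508), 86.30631256103516) 0.295222536887667
top ring px 301.3173406442769 184.15490061686086 world [nan nan nan]
bar ((456.22308349609375, -108.77474212646484), (77.79923248291016, 36.79143524169922), 81.82836151123047) 0.2981194347382643
above bar d [-0.4697 -0.567  -0.143 ] w [ -0.    -0.   -12.74]
```

```bash
python3 -m pendant '[{"dx":0,"dy":0,"dz":-0.04,"hand":-1},{"dx":-0.02,"dy":-0.03,"dz":-0.08,"hand":-1},{"dx":-0.04,"dy":-0.06,"dz":-0.1,"hand":-1},{"dx":-0.065,"dy":-0.09,"dz":-0.12,"hand":-1},{"dx":-0.09,"dy":-0.12,"dz":-0.14,"hand":-1},{"dx":-0.115,"dy":-0.15,"dz":-0.16,"hand":-1},{"dx":-0.14,"dy":-0.18,"dz":-0.163,"hand":-1},{"dx":-0.165,"dy":-0.21,"dz":-0.163,"hand":-1},{"dx":-0.19,"dy":-0.24,"dz":-0.163,"hand":-1},{"dx":-0.215,"dy":-0.27,"dz":-0.163,"hand":-1},{"dx":-0.24,"dy":-0.3,"dz":-0.163,"hand":-1},{"dx":-0.265,"dy":-0.33,"dz":-0.163,"hand":-1},{"dx":-0.29,"dy":-0.36,"dz":-0.163,"wz":-4,"hand":-1},{"dx":-0.315,"dy":-0.39,"dz":-0.163,"wz":-8,"hand":-1},{"dx":-0.34,"dy":-0.42,"dz":-0.163,"wz":-12.74,"hand":-1},{"dx":-0.365,"dy":-0.45,"dz":-0.163,"wz":-12.74,"hand":-1},{"dx":-0.39,"dy":-0.48,"dz":-0.163,"wz":-12.74,"hand":-1},{"dx":-0.415,"dy":-0.51,"dz":-0.163,"wz":-12.74,"hand":-1},{"dx":-0.44,"dy":-0.54,"dz":-0.163,"wz":-12.74,"hand":-1},{"dx":-0.47,"dy":-0.567,"dz":-0.163,"wz":-12.74,"hand":-1}]'
python3 - <<'E'
from h import *
for n in("scene","top"):
    W=cloud(n,np.load(f"pics/{n}0d.npy"))
    P=W[np.all((W>(.4,-.2,.25))&(W<(.5,-.03,.31)),-1)];e=np.array([.99,-.141]);f=np.array([.141,.99])
    X=P[:,:2]@e;Y=P[:,:2]@f;Z=P[:,2]
    for lo in np.arange(X.min(),X.max(),.006):
        k=(X>=lo)&(X<lo+.006); print(n,"X",lo.round(3),k.sum(),"Z",np.median(Z[k]).round(3),"Y",Y[k].min().round(3),Y[k].max().round(3))
    im=cv2.imread(f"pics/{n}0.png",0)
    for c in((.597,.123,.099),): 
        u,v=map(round,proj(n,c)); print(u,v); print(im[v-7:v+8,u-8:u+9])
E
```

```text
scene X 0.445 17 Z 0.289 Y -0.065 -0.004
scene X 0.451 51 Z 0.291 Y -0.073 0.002
scene X 0.457 88 Z 0.29 Y -0.079 0.001
scene X 0.463 106 Z 0.284 Y -0.072 -0.0
scene X 0.469 19 Z 0.276 Y -0.03 -0.016
scene X 0.475 14 Z 0.273 Y -0.029 -0.017
scene X 0.481 19 Z 0.268 Y -0.031 -0.017
scene X 0.487 17 Z 0.262 Y -0.028 -0.018
scene X 0.493 15 Z 0.259 Y -0.029 -0.016
scene X 0.499 14 Z 0.255 Y -0.029 -0.017
scene X 0.505 4 Z 0.254 Y -0.027 -0.02
334 239
[[128 188 238 241 241 242 242 241 241 242 242 233 230 226 191 144 122]
 [158 217 242 241 242 242 241 241 241 241 242 241 242 241 231 227 225]
 [190 239 241 241 242 242 241 241 241 241 241 241 241 240 238 239 239]
 [218 242 241 242 242 241 242 241 241 241 241 241 240 239 238 239 239]
 [240 241 241 242 242 242 233 202 196 201 209 229 240 238 238 239 239]
 [243 242 242 242 242 234 204 201 228 229 220 192 211 239 239 239 238]
 [241 242 242 241 241 227 194 234 241 241 237 216 182 219 239 239 238]
 [241 243 242 241 242 228 189 221 241 241 241 236 214 203 239 238 238]
 [242 243 242 242 242 238 221 189 203 222 214 204 208 215 238 238 238]
 [243 242
[... 1188 characters left out ...]
04 172 142 182 164 166 207 211 208 212 210 220]
 [ 91 202 204 204 205 209 125 173 208 193 185 171 207 209 209 209 220]
 [129 202 202 201 203 184 112 204 210 210 213 139 205 209 210 209 216]
 [150 203 204 203 201 193 141 207 212 210 186 117 205 210 212 209 219]
 [184 205 202 202 202 210 138 147 183 167 155 169 204 209 207 210 213]
 [201 204 200 199 200 204 178 135 158 111 181 209 209 211 207 209 192]
 [205 207 203 200 204 205 202 189 191 177 206 208 206 211 207 211 167]
 [205 204 204 201 204 199 205 210 207 210 208 207 205 212 207 210 143]
 [207 206 200 200 201 199 203 206 207 207 207 206 204 210 205 215 133]
 [205 205 201 202 205 201 204 209 202 206 206 203 210 207 207 217 160]]invalid input
```

```bash
python3 -m pendant '[{"dx":0,"dy":0,"dz":-0.04,"wx":0,"wy":0,"wz":0,"hand":-1},{"dx":-0.02,"dy":-0.03,"dz":-0.08,"wx":0,"wy":0,"wz":0,"hand":-1}]'; python3 - <<'E'
from h import *
for n,px in(("scene",(335.4,238.7)),("top",(298.5,183.6))):
    from scipy.optimize import fsolve
    N=np.array([-.367,.052,.929]); 
    # point on plane through fitted ear plane (m)
    m=np.array([.5975,.1231,.0994])
    t=np.cross(N,[1,0,0]);b=np.cross(N,t)
    s=fsolve(lambda q:np.array(proj(n,m+q[0]*t+q[1]*b))-px,[0,0]); print(n,(m+s[0]*t+s[1]*b).round(4))
r=rot((0,0,-1),(.141,.99,0)); yv=np.array([.141,.99,0])
rel((.4486,-.1053,.36)-.008*yv,r,"above bar")
E
```

```text
time: 1.47
tool_pos: [0.2272, 0.5577, 0.2663]
tool_rot: [-0.001, 0.18, 0.984, -0.002]
contact_force: [1.0, -0.0, 1.1]
gripper_width: 0.745
scene [0.594  0.1255 0.0979]
top [0.5953 0.1203 0.0987]
above bar d [-0.443  -0.5502 -0.0924] w [ -0.21  -0.13 -12.59]
```

```bash
python3 -m pendant '[{"dx":-0.1,"dy":-0.12,"dz":-0.09,"wx":0,"wy":0,"wz":0,"hand":-1},{"dx":-0.1,"dy":-0.12,"dz":-0.09,"wx":0,"wy":0,"wz":0,"hand":-1},{"dx":-0.1,"dy":-0.12,"dz":-0.09,"wx":0,"wy":0,"wz":0,"hand":-1},{"dx":-0.1,"dy":-0.12,"dz":-0.09,"wx":0,"wy":0,"wz":0,"hand":-1},{"dx":-0.44,"dy":-0.55,"dz":-0.09,"wx":0,"wy":0,"wz":-12.6,"hand":-1},{"dx":-0.44,"dy":-0.55,"dz":-0.09,"wx":0,"wy":0,"wz":-12.6,"hand":-1},{"dx":-0.44,"dy":-0.55,"dz":-0.09,"wx":0,"wy":0,"wz":-12.6,"hand":-1},{"dx":-0.44,"dy":-0.55,"dz":-0.09,"wx":0,"wy":0,"wz":-12.6,"hand":-1},{"dx":-0.44,"dy":-0.55,"dz":-0.09,"wx":0,"wy":0,"wz":-12.6,"hand":-1},{"dx":-0.44,"dy":-0.55,"dz":-0.09,"wx":0,"wy":0,"wz":-12.6,"hand":-1},{"dx":-0.44,"dy":-0.55,"dz":-0.09,"wx":0,"wy":0,"wz":-12.6,"hand":-1},{"dx":-0.44,"dy":-0.55,"dz":-0.09,"wx":0,"wy":0,"wz":-12.6,"hand":-1},{"dx":-0.44,"dy":-0.55,"dz":-0.09,"wx":0,"wy":0,"wz":-12.6,"hand":-1},{"dx":-0.44,"dy":-0.55,"dz":-0.09,"wx":0,"wy":0,"wz":-12.6,"hand":-1},{"dx":-0.44,"dy":-0.55,"dz":-0.09,"wx":0,"wy":0,"wz":-12.6,"hand":-1},{"dx":-0.44,"dy":-0.55,"dz":-0.09,"wx":0,"wy":0,"wz":-12.6,"hand":-1},{"dx":-0.44,"dy":-0.55,"dz":-0.09,"wx":0,"wy":0,"wz":-12.6,"hand":-1},{"dx":-0.44,"dy":-0.55,"dz":-0.09,"wx":0,"wy":0,"wz":-12.6,"hand":-1},{"dx":-0.44,"dy":-0.55,"dz":-0.09,"wx":0,"wy":0,"wz":-12.6,"hand":-1},{"dx":-0.44,"dy":-0.55,"dz":-0.09,"wx":0,"wy":0,"wz":-12.6,"hand":-1}]'; python3 - <<'E'
from h import *
r=rot((0,0,-1),(.141,.99,0)); yv=np.array([.141,.99,0])
rel((.4486,-.1053,.31)-.008*yv,r,"above bar")
E
```

```text
time: 3.13
tool_pos: [0.444, -0.1145, 0.3576]
tool_rot: [-0.001, 0.073, 0.997, 0.0]
contact_force: [0.4, -0.1, 0.5]
gripper_width: -0.002
above bar d [-0.0033  0.0017  0.0476] w [ 0.04 -0.07 -0.28]
```

```bash
python3 -m pendant '[{"dx":-0.003,"dy":0.002,"dz":0.03,"wx":0,"wy":0,"wz":0,"hand":-1},{"dx":-0.003,"dy":0.002,"dz":0.055,"wx":0,"wy":0,"wz":0,"hand":-1},{"dx":-0.002,"dy":0.002,"dz":0.065,"wx":0,"wy":0,"wz":0,"hand":-1},{"dx":0.003,"dy":0.002,"dz":0.075,"wx":0,"wy":0,"wz":0,"hand":-1},{"dx":0.008,"dy":0.002,"dz":0.085,"wx":0,"wy":0,"wz":0,"hand":-1},{"dx":0.013,"dy":0.002,"dz":0.098,"wx":0,"wy":0,"wz":0,"hand":-1},{"dx":0.017,"dy":0.002,"dz":0.11,"wx":0,"wy":0,"wz":0,"hand":-1},{"dx":0.02,"dy":0.002,"dz":0.123,"wx":0,"wy":0,"wz":0,"hand":-1},{"dx":0.022,"dy":0.002,"dz":0.135,"wx":0,"wy":0,"wz":0,"hand":-1},{"dx":0.022,"dy":0.002,"dz":0.147,"wx":0,"wy":0,"wz":0,"hand":-1},{"dx":0.022,"dy":0.002,"dz":0.147,"wx":0,"wy":0,"wz":0,"hand":-1}]'
```

```text
time: 4.05
tool_pos: [0.4071, -0.106, 0.2095]
tool_rot: [-0.021, 0.072, 0.997, 0.001]
contact_force: [-55.2, 8.5, 21.1]
gripper_width: 0.001
```

```bash
python3 - <<'E'
from h import *
a,d=cams.grab_frame("scene");b,d2=cams.grab_frame("top");np.save("pics/s1d.npy",d);np.save("pics/t1d.npy",d2)
a=a[80:240,180:340];b=b[150:270,300:420]
cv2.imwrite("pics/v1.png",np.hstack([cv2.resize(x,(400,400),interpolation=cv2.INTER_CUBIC) for x in(a,b)])[:,:,::-1]); print(cur()[2]["contact_force"])
E
```

```text
[-55.55910471   7.6639504   23.17455563]
```

View pics/v1.png

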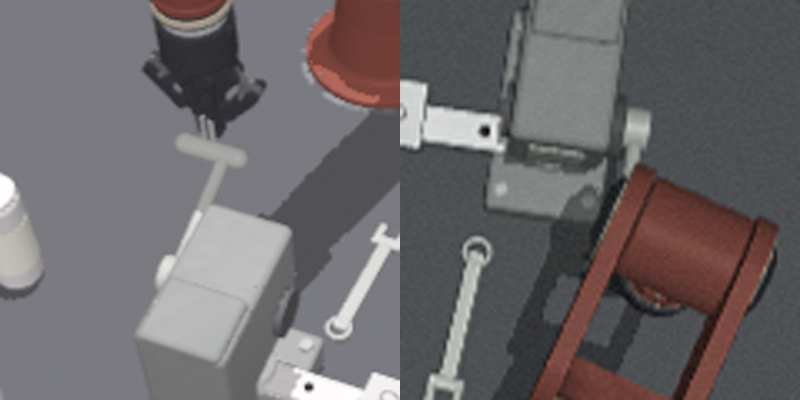

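The fingers slipped off the front of the bar, at scene crop (210,130), and the lever is still up. I'll back off, go up, and grip the bar between the jaws instead.

```bash
python3 -m pendant '[{"dx":0.03,"dy":0,"dz":0,"wx":0,"wy":0,"wz":0,"hand":-1},{"dx":0.04,"dy":0,"dz":0,"wx":0,"wy":0,"wz":0,"hand":-1},{"dx":0.04,"dy":0,"dz":-0.04,"wx":0,"wy":0,"wz":0,"hand":-1},{"dx":0.04,"dy":0,"dz":-0.08,"wx":0,"wy":0,"wz":0,"hand":-1},{"dx":0.04,"dy":0,"dz":-0.12,"wx":0,"wy":0,"wz":0,"hand":-1},{"dx":0.04,"dy":0,"dz":-0.15,"wx":0,"wy":0,"wz":0,"hand":-1},{"dx":0.04,"dy":0,"dz":-0.15,"wx":0,"wy":0,"wz":0,"hand":0.2},{"dx":0.04,"dy":0,"dz":-0.15,"wx":0,"wy":0,"wz":0,"hand":0.2}]'; python3 - <<'E'
from h import *
print(cur()[2]["joint_pos"].round(3),cur()[2]["contact_force"])
e=np.array([.99,-.141,0]);f=np.array([.141,.99,0])
for n in("scene","top"):
    W=cloud(n,cams.grab_frame(n)[1])
    P=W[np.all((W>(.41,-.2,.25))&(W<(.5,-.03,.31)),-1)]
    k=abs(P@f+.04)<.05; X=P@e; print(n,k.sum(),X.min(),(P@f).min(),(P@f).max(),P[:,2].max())
r=rot((0,0,-1),-e)
rel(np.array([.4486,-.1053,.36])-.02*f,r);rel(np.array([.4486,-.1053,.36])-.02*f,rot((0,0,-1),e))
E
```

```text
time: 4.82
tool_pos: [0.3836, -0.1029, 0.3645]
tool_rot: [0.003, 0.072, 0.997, -0.001]
contact_force: [0.3, 0.5, -0.5]
gripper_width: 0.272
[-0.45  -0.554  1.843  0.     1.846 -1.877] [ 0.26428142  0.54724418 -0.46301267]
scene 365 0.44702913682421275 -0.0781625763025301 0.000933632283597729 0.29436521880026667
top 39 0.45126269670236036 -0.03398445370030018 -0.004237747043214927 0.2943971940287171
 d [-0.0657 -0.0133  0.0005] w [  0.    -0.   -90.12]
 d [-0.0657 -0.0133  0.0005] w [-0.   -0.   89.88]
```

```bash
python3 -m pendant '[{"dx":-0.066,"dy":-0.013,"dz":0,"wx":0,"wy":0,"wz":45,"hand":0.2},{"dx":-0.066,"dy":-0.013,"dz":0,"wx":0,"wy":0,"wz":89.9,"hand":0.2},{"dx":-0.066,"dy":-0.013,"dz":0,"wx":0,"wy":0,"wz":89.9,"hand":0.2},{"dx":-0.066,"dy":-0.013,"dz":0,"wx":0,"wy":0,"wz":89.9,"hand":0.2},{"dx":-0.066,"dy":-0.013,"dz":0,"wx":0,"wy":0,"wz":89.9,"hand":0.2},{"dx":-0.066,"dy":-0.013,"dz":0,"wx":0,"wy":0,"wz":89.9,"hand":0.2},{"dx":-0.066,"dy":-0.013,"dz":0,"wx":0,"wy":0,"wz":89.9,"hand":0.2},{"dx":-0.066,"dy":-0.013,"dz":0,"wx":0,"wy":0,"wz":89.9,"hand":0.2},{"dx":-0.066,"dy":-0.013,"dz":0,"wx":0,"wy":0,"wz":89.9,"hand":0.2},{"dx":-0.066,"dy":-0.013,"dz":0,"wx":0,"wy":0,"wz":89.9,"hand":0.2},{"dx":-0.066,"dy":-0.013,"dz":0,"wx":0,"wy":0,"wz":89.9,"hand":0.2},{"dx":-0.066,"dy":-0.013,"dz":0,"wx":0,"wy":0,"wz":89.9,"hand":0.2},{"dx":-0.066,"dy":-0.013,"dz":0,"wx":0,"wy":0,"wz":89.9,"hand":0.2},{"dx":-0.066,"dy":-0.013,"dz":0,"wx":0,"wy":0,"wz":89.9,"hand":0.2},{"dx":-0.066,"dy":-0.013,"dz":0,"wx":0,"wy":0,"wz":89.9,"hand":0.2},{"dx":-0.066,"dy":-0.013,"dz":0,"wx":0,"wy":0,"wz":89.9,"hand":0.2}]'; python3 - <<'E'
from h import *
e=np.array([.99,-.141,0]);f=np.array([.141,.99,0])
rel(np.array([.4486,-.1053,.261])-.02*f,rot((0,0,-1),e))
E
```

```text
time: 6.25
tool_pos: [0.4461, -0.1249, 0.3598]
tool_rot: [-0.001, 0.755, 0.656, -0.0]
contact_force: [-0.3, 0.6, 0.7]
gripper_width: 0.6
 d [-0.0003 -0.0001  0.0988] w [-0.1  -0.03  0.06]
```

Descend over the bar and close on it.

```bash
python3 -m pendant '[{"dx":0,"dy":0,"dz":0.03,"wx":0,"wy":0,"wz":0,"hand":0.2},{"dx":0,"dy":0,"dz":0.06,"wx":0,"wy":0,"wz":0,"hand":0.2},{"dx":0,"dy":0,"dz":0.085,"wx":0,"wy":0,"wz":0,"hand":0.2},{"dx":0,"dy":0,"dz":0.099,"wx":0,"wy":0,"wz":0,"hand":0.2},{"dx":0,"dy":0,"dz":0.099,"wx":0,"wy":0,"wz":0,"hand":0.2},{"dx":0,"dy":0,"dz":0.099,"wx":0,"wy":0,"wz":0,"hand":-1},{"dx":0,"dy":0,"dz":0.099,"wx":0,"wy":0,"wz":0,"hand":-1},{"dx":0,"dy":0,"dz":0.099,"wx":0,"wy":0,"wz":0,"hand":-1},{"dx":0,"dy":0,"dz":0.099,"wx":0,"wy":0,"wz":0,"hand":-1},{"dx":0,"dy":0,"dz":0.099,"wx":0,"wy":0,"wz":0,"hand":-1}]'
```

```text
time: 7.08
tool_pos: [0.4471, -0.1254, 0.2634]
tool_rot: [0.001, 0.756, 0.655, 0.0]
contact_force: [0.0, -0.4, 1.0]
gripper_width: -0.001
```

```bash
python3 - <<'E'
from h import *
a,d=cams.grab_frame("scene");b,d2=cams.grab_frame("top")
u,v=map(int,proj("scene",cur()[0]));print(u,v,proj("top",cur()[0]),d[v-6:v+7:3,u-12:u+13:4].round(3))
a=a[v-50:v+50,u-50:u+50]
cv2.imwrite("pics/v2.png",cv2.resize(a,(500,500),interpolation=cv2.INTER_CUBIC)[:,:,::-1])
W=cloud("scene",d);e=np.array([.99,-.141,0]);f=np.array([.141,.99,0])
P=W[np.all((W>(.41,-.2,.2))&(W<(.5,-.03,.5)),-1)]
for z in np.arange(.2,.4,.02):
    Q=P[(P[:,2]>z)&(P[:,2]<z+.02)]
    if len(Q): print(z.round(2),len(Q),"X",(Q@e).min().round(3),(Q@e).max().round(3),"Y",(Q@f).min().round(3),(Q@f).max().round(3))
E
```

```text
252 138 (np.float64(378.1552858595842), np.float64(223.66593672690954)) [[1.534 1.54  1.156 1.151 1.148 1.142 1.144]
 [1.526 1.533 1.153 1.148 1.149 1.146 1.143]
 [1.522 1.52  1.519 1.523 1.154 1.15  1.14 ]
 [1.512 1.511 1.512 1.517 1.518 1.512 1.144]
 [1.503 1.504 1.504 1.505 1.504 1.511 1.145]]
0.24 39 X 0.484 0.507 Y -0.031 -0.016
0.26 86 X 0.462 0.498 Y -0.068 -0.001
0.28 226 X 0.447 0.476 Y -0.08 0.002
0.3 49 X 0.453 0.474 Y -0.066 -0.047
0.32 33 X 0.451 0.474 Y -0.065 -0.047
0.34 95 X 0.422 0.499 Y -0.07 -0.044
0.36 104 X 0.421 0.511 Y -0.067 -0.04
0.38 142 X 0.439 0.514 Y -0.07 -0.039
```

View pics/v2.png

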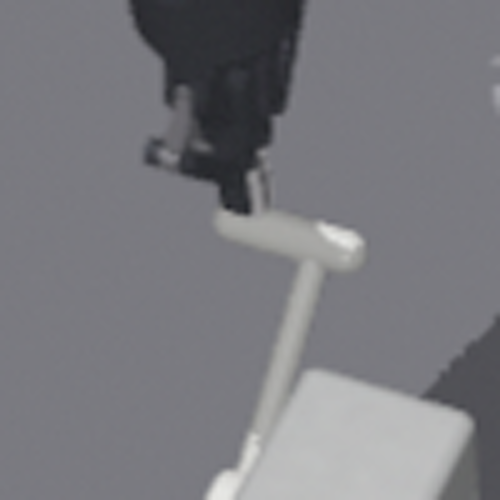

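```bash
python3 - <<'E'
from h import *
e=np.array([.99,-.141,0]);f=np.array([.141,.99,0])
d1=cams.grab_frame("scene")[1]
for nm,W in(("before",cloud("scene",np.load("pics/scene0d.npy"))),("now",cloud("scene",d1)),("topbefore",cloud("top",np.load("pics/top0d.npy")))):
    P=W[np.all((W>(.41,-.2,.24))&(W<(.5,-.03,.30)),-1)];X=P@e;Y=P@f;Z=P[:,2]
    for y in np.arange(-.085,.005,.01):
        k=(Y>=y)&(Y<y+.01)
        if k.sum(): i=Z[k].argmax(); print(nm,y.round(3),k.sum(),"X",X[k].min().round(3),X[k].max().round(3),"Zmax",Z[k].max().round(3),"at X",X[k][i].round(3),"Zmin",Z[k].min().round(3))
print(cur()[0],cur()[2]["contact_force"],cur()[2]["gripper_width"])
print(sorted(manip for manip in dir(__import__("plant").manip) if manip[0]!="_"), __import__("plant").manip.tcp_to_grasp)
E
```

```text
before -0.085 5 X 0.458 0.462 Zmax 0.29 at X 0.458 Zmin 0.278
before -0.075 28 X 0.451 0.468 Zmax 0.294 at X 0.455 Zmin 0.273
before -0.065 34 X 0.449 0.469 Zmax 0.295 at X 0.459 Zmin 0.279
before -0.055 35 X 0.448 0.468 Zmax 0.293 at X 0.465 Zmin 0.277
before -0.045 33 X 0.449 0.467 Zmax 0.293 at X 0.456 Zmin 0.274
before -0.035 66 X 0.448 0.508 Zmax 0.295 at X 0.463 Zmin 0.244
before -0.025 112 X 0.445 0.508 Zmax 0.295 at X 0.458 Zmin 0.243
before -0.015 33 X 0.451 0.466 Zmax 0.294 at X 0.461 Zmin 0.275
before -0.005 24 X 0.449 0.467 Zmax 0.291 at X 0.456 Zmin 0.275
now -0.085 6 X 0.457 0.465 Zmax 0.29 at X 0.458 Zmin 0.282
now -0.075 19 X 0.458 0.468 Zmax 0.291 at X 0.46 Zmin 0.277
now -0.065 25 X 0.458 0.469 Zmax 0.296 at X 0.463 Zmin 0.276
now -0.055 30 X 0.45 0.468 Zmax 0.3 at X 0.466 Zmin 0.275
now -0.045 32 X 0.45 0.468 Zmax 0.294 at X 0.46 Zmin 0.278
now -0.035 62 X 0.448 0.508 Zmax 0.294 at X 0.456 Zmin 0.251
now -0.025 120 X 0.447 0.508 Zmax 0.294 at X 0.456 Zmin 0.25
now -0.015 34 X 0.449 0.468 Zmax 0.294 at X 0.456 Zmin 0.274
now -0.005 23 X 0.449 0.466 Zmax 0.295 at X 0.462 Zmin 0.276
topbefore -0.085 15 X 0.449 0.468 Zmax 0.293 at X 0.458 Zmin 0.283
topbefore -0.075 29 X 0.449 0.47 Zmax 0.297 at X 0.454 Zmin 0.282
topbefore -0.065 23 X 0.45 0.468 Zmax 0.296 at X 0.455 Zmin 0.287
topbefore -0.055 26 X 0.449 0.47 Zmax 0.294 at X 0.454 Zmin 0.277
topbefore -0.045 24 X 0.45 0.469 Zmax 0.297 at X 0.464 Zmin 0.282
topbefore -0.035 59 X 0.449 0.508 Zmax 0.298 at X 0.462 Zmin 0.248
topbefore -0.025 43 X 0.45 0.506 Zmax 0.298 at X 0.462 Zmin 0.255
topbefore -0.015 22 X 0.449 0.467 Zmax 0.294 at X 0.463 Zmin 0.283
topbefore -0.005 3 X 0.457 0.463 Zmax 0.289 at X 0.46 Zmin 0.283
[ 0.44665873 -0.12524154  0.26246025] [ 0.16680877 -0.00852733 -0.10184788] -4.526293802519972e-05
['IKError', 'tcp_to_grasp'] 0.0187
```

```bash
python3 -m pendant '[{"dx":0,"dy":0,"dz":-0.03,"wx":0,"wy":0,"wz":0,"hand":-1},{"dx":0,"dy":0,"dz":-0.07,"wx":0,"wy":0,"wz":0,"hand":-1},{"dx":0,"dy":0,"dz":-0.1,"wx":0,"wy":0,"wz":0,"hand":-1},{"dx":0,"dy":0,"dz":-0.1,"wx":0,"wy":0,"wz":0,"hand":-1}]'; python3 - <<'E'
from h import *
e=np.array([.99,-.141,0]);f=np.array([.141,.99,0])
a,d=cams.grab_frame("scene"); W=cloud("scene",d); p=cur()[0]; print(p,"X",p@e,"Y",p@f)
P=W[np.all((W>(.38,-.2,.2))&(W<(.53,-.03,.6)),-1)]
for z in np.arange(.24,.5,.01):
    Q=P[(P[:,2]>z)&(P[:,2]<z+.01)]
    if len(Q): print(z.round(2),len(Q),"X",(Q@e).min().round(3),(Q@e).max().round(3),"Y",(Q@f).min().round(3),(Q@f).max().round(3))
u,v=map(int,proj("scene",p));print(u,v)
cv2.imwrite("pics/v3.png",cv2.resize(a[v-50:v+50,u-50:u+50],(500,500),interpolation=cv2.INTER_CUBIC)[:,:,::-1])
E
```

```text
time: 7.57
tool_pos: [0.4485, -0.126, 0.3702]
tool_rot: [0.006, 0.755, 0.655, 0.003]
contact_force: [-0.4, 0.2, 1.2]
gripper_width: 0.001
[ 0.44786489 -0.12577921  0.36688573] X 0.46112110658569516 Y -0.061372466254406
0.24 39 X 0.507 0.532 Y -0.028 -0.017
0.25 40 X 0.484 0.51 Y -0.03 -0.016
0.26 38 X 0.475 0.502 Y -0.03 -0.016
0.27 58 X 0.454 0.484 Y -0.072 0.001
0.28 146 X 0.447 0.533 Y -0.08 0.02
0.29 95 X 0.45 0.466 Y -0.075 -0.002
0.4 5 X 0.464 0.468 Y -0.067 -0.051
0.41 35 X 0.452 0.476 Y -0.065 -0.047
0.42 39 X 0.455 0.476 Y -0.066 -0.047
0.43 28 X 0.446 0.475 Y -0.061 -0.047
0.44 20 X 0.445 0.474 Y -0.053 -0.045
0.45 80 X 0.427 0.496 Y -0.068 -0.045
0.46 58 X 0.417 0.503 Y -0.068 -0.043
0.47 93 X 0.407 0.509 Y -0.069 -0.042
0.48 95 X 0.402 0.519 Y -0.071 -0.041
0.49 161 X 0.399 0.522 Y -0.072 -0.039
247 109
```

View pics/v3.png

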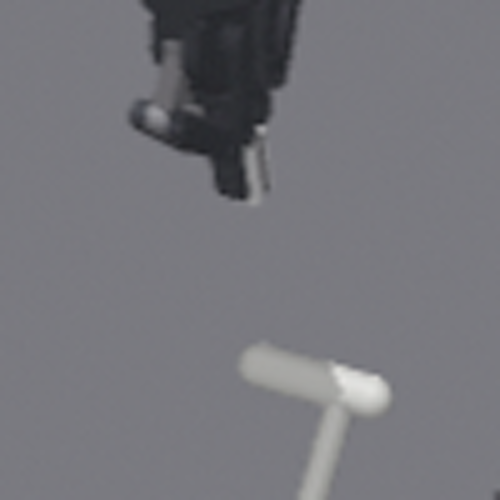

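The picture shows the fingertips at about z=0.404 while the reported TCP is at 0.367. So the real finger end sits about 37 mm behind the reported TCP, and the earlier closing was above the bar. I'll descend with that offset.

```bash
python3 -m pendant '[{"dx":0,"dy":-0.004,"dz":0,"wx":0,"wy":0,"wz":0,"hand":0.2},{"dx":0,"dy":-0.004,"dz":0,"wx":0,"wy":0,"wz":0,"hand":0.2},{"dx":0,"dy":-0.004,"dz":0,"wx":0,"wy":0,"wz":0,"hand":0.2},{"dx":0,"dy":-0.004,"dz":0.03,"wx":0,"wy":0,"wz":0,"hand":0.2},{"dx":0,"dy":-0.004,"dz":0.06,"wx":0,"wy":0,"wz":0,"hand":0.2},{"dx":0,"dy":-0.004,"dz":0.09,"wx":0,"wy":0,"wz":0,"hand":0.2},{"dx":0,"dy":-0.004,"dz":0.115,"wx":0,"wy":0,"wz":0,"hand":0.2},{"dx":0,"dy":-0.004,"dz":0.137,"wx":0,"wy":0,"wz":0,"hand":0.2},{"dx":0,"dy":-0.004,"dz":0.137,"wx":0,"wy":0,"wz":0,"hand":0.2},{"dx":0,"dy":-0.004,"dz":0.137,"wx":0,"wy":0,"wz":0,"hand":-1},{"dx":0,"dy":-0.004,"dz":0.137,"wx":0,"wy":0,"wz":0,"hand":-1},{"dx":0,"dy":-0.004,"dz":0.137,"wx":0,"wy":0,"wz":0,"hand":-1},{"dx":0,"dy":-0.004,"dz":0.137,"wx":0,"wy":0,"wz":0,"hand":-1}]'; python3 -c "
from h import *
print(cur()[0],cur()[2]['contact_force'])"
```

```text
time: 8.7
tool_pos: [0.444, -0.125, 0.2268]
tool_rot: [0.002, 0.755, 0.655, 0.001]
contact_force: [5.4, -1.1, -2.2]
gripper_width: 0.238
[ 0.44404963 -0.12501218  0.22676088] [ 5.35327306 -1.09544918 -2.2103235 ]
```

```bash
python3 -m pendant '[{"dx":0,"dy":-0.0065,"dz":0.0103,"wx":0,"wy":0,"wz":0,"hand":-1},{"dx":0,"dy":-0.0122,"dz":0.0211,"wx":0,"wy":0,"wz":0,"hand":-1},{"dx":0,"dy":-0.0169,"dz":0.0324,"wx":0,"wy":0,"wz":0,"hand":-1},{"dx":0,"dy":-0.0205,"dz":0.0441,"wx":0,"wy":0,"wz":0,"hand":-1},{"dx":0,"dy":-0.0232,"dz":0.056,"wx":0,"wy":0,"wz":0,"hand":-1},{"dx":0,"dy":-0.0248,"dz":0.0681,"wx":0,"wy":0,"wz":0,"hand":-1},{"dx":0,"dy":-0.0253,"dz":0.0803,"wx":0,"wy":0,"wz":0,"hand":-1},{"dx":0,"dy":-0.0248,"dz":0.0925,"wx":0,"wy":0,"wz":0,"hand":-1},{"dx":0,"dy":-0.0232,"dz":0.1046,"wx":0,"wy":0,"wz":0,"hand":-1},{"dx":0,"dy":-0.0205,"dz":0.1165,"wx":0,"wy":0,"wz":0,"hand":-1},{"dx":0,"dy":-0.0195,"dz":0.12,"wx":0,"wy":0,"wz":0,"hand":-1},{"dx":0,"dy":-0.0195,"dz":0.12,"wx":0,"wy":0,"wz":0,"hand":-1},{"dx":0,"dy":-0.0195,"dz":0.12,"wx":0,"wy":0,"wz":0,"hand":-1}]'
```

```text
time: 9.78
tool_pos: [0.4222, -0.1219, 0.1074]
tool_rot: [-0.001, 0.755, 0.655, -0.001]
contact_force: [-13.4, 3.4, 11.4]
gripper_width: 0.241
```

```bash
python3 -m pendant '[{"dx":0,"dy":0.001,"dz":0.004,"wx":0,"wy":0,"wz":0,"hand":-1},{"dx":0,"dy":0.0025,"dz":0.0085,"wx":0,"wy":0,"wz":0,"hand":-1},{"dx":0,"dy":0.0035,"dz":0.011,"wx":0,"wy":0,"wz":0,"hand":-1},{"dx":0,"dy":0.0035,"dz":0.011,"wx":0,"wy":0,"wz":0,"hand":-1},{"dx":0,"dy":0.0035,"dz":0.011,"wx":0,"wy":0,"wz":0,"hand":-1}]'
```

```text
time: 10.2
tool_pos: [0.4249, -0.1223, 0.0955]
tool_rot: [-0.002, 0.755, 0.655, -0.002]
contact_force: [-11.3, 1.8, 7.7]
gripper_width: 0.237
```

```bash
python3 -m pendant '[{"dx":0,"dy":0.001,"dz":0.003,"wx":0,"wy":0,"wz":0,"hand":-1},{"dx":0,"dy":0.002,"dz":0.006,"wx":0,"wy":0,"wz":0,"hand":-1},{"dx":0,"dy":0.002,"dz":0.006,"wx":0,"wy":0,"wz":0,"hand":-1},{"dx":0,"dy":0.002,"dz":0.006,"wx":0,"wy":0,"wz":0,"hand":-1}]'; python3 - <<'E'
from h import *
e=np.array([.99,-.141,0]);f=np.array([.141,.99,0])
d=cams.grab_frame("scene")[1]; W=cloud("scene",d)
P=W[np.all((W>(.38,-.2,.1))&(W<(.53,-.03,.19)),-1)];Y=P@f; P=P[(Y>-.02)|(Y<-.072)]
P=P[P@e<.47]; print(len(P),"X",(P@e).min(),(P@e).max(),"Z",np.percentile(P[:,2],[5,50,95,99]))
print(cur()[0],cur()[2]["contact_force"])
E
```

```text
time: 10.53
tool_pos: [0.4268, -0.1225, 0.0892]
tool_rot: [-0.002, 0.755, 0.655, -0.002]
contact_force: [-10.9, 2.5, 5.5]
gripper_width: 0.24
28 X 0.4298737335213912 0.44429132559750883 Z [0.15778697 0.16301286 0.16603506 0.16700337]
[ 0.42675864 -0.12254486  0.08924693] [-10.80856862   1.43918332   6.35296738]
```

```bash
python3 - <<'E'
from h import *
e=np.array([.99,-.141,0]);f=np.array([.141,.99,0])
def ends(d,zlo,zhi,xc):
    W=cloud("scene",d);P=W[np.all((W>(.38,-.2,zlo))&(W<(.53,-.03,zhi)),-1)];Y=P@f;P=P[((Y>-.015)&(Y<.0))|(Y<-.072)];X=P@e;P=P[abs(X-xc)<.02];X=P@e
    # fit circle centre w/ radius 11mm
    from scipy.optimize import least_squares
    k=(P@f<.0); r=least_squares(lambda c:np.hypot(P@e-c[0],P[:,2]-c[1])-.011,[xc,zhi-.03],loss="soft_l1",f_scale=.002); return len(P),r.x,X.min(),X.max()
x=[]
for d,a in((np.load("pics/scene0d.npy"),(.25,.31,.459)),(cams.grab_frame("scene")[1],(.12,.19,.44)),):
    q=ends(d,*a); print(q); x.append(q[1])
dx,dz=x[1]-x[0]; print(dx,dz)
for a in(-20,-18,-16,-14,-12,-10): print(a,np.radians(35-a).round(3),.1147-.14*np.cos(np.radians(a)),.14*np.sin(np.radians(a))-.0803)
print(cur()[2]["joint_efforts"].round(1),cur()[2]["contact_force"])
E
```

```text
(65, array([0.45471708, 0.28020695]), np.float64(0.4491019971061525), np.float64(0.4676563618631678))
(20, array([0.43915757, 0.15167275]), np.float64(0.429828501642916), np.float64(0.443634334653279))
-0.015559506664412304 -0.12853419977242764
-20 0.96 -0.016856966910027193 -0.12818282006559362
-18 0.925 -0.018447912281321505 -0.12356237921249263
-16 0.89 -0.01987663743136467 -0.11888922981437988
-14 0.855 -0.02114140167863951 -0.11416906538395348
-12 0.82 -0.022240664102732816 -0.1094076367144863
-10 0.785 -0.02317308542170915 -0.10461074487337024
[  0.5 -19.9 -36.5   0.7  -2.5   0. ] [-11.04673123   2.02765019   6.34745   ]
```

The bar has moved 128.5 mm down, which puts it at the stop (0.96 rad). I'll ride it back up, release it and lift clear.

```bash
python3 -m pendant '[{"dx":0,"dy":-0.0063,"dz":-0.0236,"wx":0,"wy":0,"wz":0,"hand":-1},{"dx":0,"dy":-0.0084,"dz":-0.048,"wx":0,"wy":0,"wz":0,"hand":-1},{"dx":0,"dy":-0.0063,"dz":-0.072,"wx":0,"wy":0,"wz":0,"hand":-1},{"dx":0,"dy":0,"dz":-0.096,"wx":0,"wy":0,"wz":0,"hand":-1},{"dx":0,"dy":0.0104,"dz":-0.118,"wx":0,"wy":0,"wz":0,"hand":-1},{"dx":0,"dy":0.0169,"dz":-0.13,"wx":0,"wy":0,"wz":0,"hand":-1},{"dx":0,"dy":0.0169,"dz":-0.13,"wx":0,"wy":0,"wz":0,"hand":0.3},{"dx":0,"dy":0.0169,"dz":-0.13,"wx":0,"wy":0,"wz":0,"hand":0.3},{"dx":0,"dy":0.0169,"dz":-0.13,"wx":0,"wy":0,"wz":0,"hand":0.3},{"dx":0,"dy":0.0169,"dz":-0.16,"wx":0,"wy":0,"wz":0,"hand":0.3},{"dx":0,"dy":0.0169,"dz":-0.2,"wx":0,"wy":0,"wz":0,"hand":0.3},{"dx":0,"dy":0.0169,"dz":-0.25,"wx":0,"wy":0,"wz":0,"hand":0.3},{"dx":0,"dy":0.0169,"dz":-0.25,"wx":0,"wy":0,"wz":0,"hand":0.3}]'; python3 - <<'E'
from h import *
d=cams.grab_frame("scene")[1];W=cloud("scene",d);e=np.array([.99,-.141,0])
P=W[np.all((W>(.4,-.2,.25))&(W<(.5,-.03,.31)),-1)];print(len(P),P[:,2].max(),np.percentile(P[:,2],50),(P@e).min())
c=np.array([.479,.3577]) ; g=np.radians(33)
r=rot((0,0,-1),(np.sin(g),-np.cos(g),0))
rel((*c,.27),r,"above gauge"); print(cur()[0],cur()[2]["joint_pos"].round(2))
E
```

```text
time: 11.72
tool_pos: [0.4471, -0.1258, 0.3456]
tool_rot: [0.005, 0.756, 0.655, 0.002]
contact_force: [1.4, 0.5, 1.3]
gripper_width: 0.648
362 0.2948507759376209 0.2855992984152353 0.44677676520766785
above gauge d [ 0.4834 -0.0377  0.0728] w [ 0.61 -0.08 48.85]
[ 0.44714919 -0.12584288  0.34468031] [-0.43 -0.39  1.76 -0.    1.76 -0.29]
```

Lever bar is back at its rest height. Now to the gauge.

```bash
python3 -m pendant '[{"dx":0.24,"dy":-0.019,"dz":0.0,"wx":0,"wy":0,"wz":25,"hand":1},{"dx":0.24,"dy":-0.019,"dz":0.0,"wx":0,"wy":0,"wz":25,"hand":1},{"dx":0.24,"dy":-0.019,"dz":0.0,"wx":0,"wy":0,"wz":25,"hand":1},{"dx":0.24,"dy":-0.019,"dz":0.0,"wx":0,"wy":0,"wz":25,"hand":1},{"dx":0.24,"dy":-0.019,"dz":0.0,"wx":0,"wy":0,"wz":25,"hand":1},{"dx":0.483,"dy":-0.038,"dz":0.1,"wx":0,"wy":0,"wz":48.8,"hand":1},{"dx":0.483,"dy":-0.038,"dz":0.1,"wx":0,"wy":0,"wz":48.8,"hand":1},{"dx":0.483,"dy":-0.038,"dz":0.1,"wx":0,"wy":0,"wz":48.8,"hand":1},{"dx":0.483,"dy":-0.038,"dz":0.1,"wx":0,"wy":0,"wz":48.8,"hand":1},{"dx":0.483,"dy":-0.038,"dz":0.1,"wx":0,"wy":0,"wz":48.8,"hand":1},{"dx":0.483,"dy":-0.038,"dz":0.1,"wx":0,"wy":0,"wz":48.8,"hand":1},{"dx":0.483,"dy":-0.038,"dz":0.1,"wx":0,"wy":0,"wz":48.8,"hand":1},{"dx":0.483,"dy":-0.038,"dz":0.1,"wx":0,"wy":0,"wz":48.8,"hand":1},{"dx":0.483,"dy":-0.038,"dz":0.1,"wx":0,"wy":0,"wz":48.8,"hand":1},{"dx":0.483,"dy":-0.038,"dz":0.1,"wx":0,"wy":0,"wz":48.8,"hand":1},{"dx":0.483,"dy":-0.038,"dz":0.1,"wx":0,"wy":0,"wz":48.8,"hand":1},{"dx":0.483,"dy":-0.038,"dz":0.1,"wx":0,"wy":0,"wz":48.8,"hand":1}]'; python3 - <<'E'
from h import *
g=np.radians(33); r=rot((0,0,-1),(np.sin(g),-np.cos(g),0))
rel((.479,.3577,.079),r,"grasp")
a,d=cams.grab_frame("scene"); u,v=431,200
cv2.imwrite("pics/v4.png",cv2.resize(a[v-60:v+60,u-60:u+60],(600,600),interpolation=cv2.INTER_CUBIC)[:,:,::-1]); print(proj("scene",cur()[0]),proj("scene",(.479,.3577,.16)))
print(cur()[2]["contact_force"])
E
```

```text
time: 13.18
tool_pos: [0.4763, 0.3575, 0.238]
tool_rot: [0.0, 0.959, 0.284, 0.0]
contact_force: [0.8, 0.2, 0.6]
gripper_width: 0.999
grasp d [0.0023 0.0012 0.159 ] w [ 0.02 -0.01 -0.01]
(np.float64(441.3452334101579), np.float64(187.11956065637426)) (np.float64(434.37719884515207), np.float64(205.7964046597456))
[ 0.16218757  0.27536026 -0.08342061]
```

View pics/v4.png

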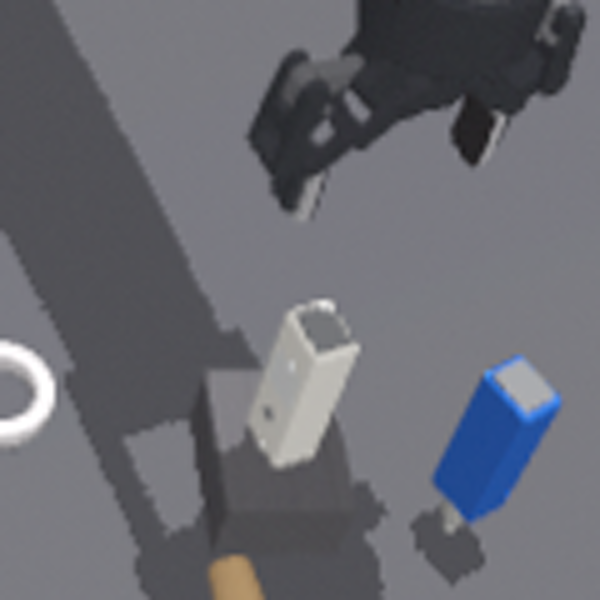

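Jaws line up with the gauge's narrow sides: fingers at crop (300,210) and (480,160), pale gauge top at (325,330). Descend and grip.

```bash
python3 -m pendant '[{"dx":0.002,"dy":0.001,"dz":0.04,"wx":0,"wy":0,"wz":0,"hand":1},{"dx":0.002,"dy":0.001,"dz":0.08,"wx":0,"wy":0,"wz":0,"hand":1},{"dx":0.002,"dy":0.001,"dz":0.11,"wx":0,"wy":0,"wz":0,"hand":1},{"dx":0.002,"dy":0.001,"dz":0.135,"wx":0,"wy":0,"wz":0,"hand":1},{"dx":0.002,"dy":0.001,"dz":0.155,"wx":0,"wy":0,"wz":0,"hand":1},{"dx":0.002,"dy":0.001,"dz":0.159,"wx":0,"wy":0,"wz":0,"hand":1},{"dx":0.002,"dy":0.001,"dz":0.159,"wx":0,"wy":0,"wz":0,"hand":-1},{"dx":0.002,"dy":0.001,"dz":0.159,"wx":0,"wy":0,"wz":0,"hand":-1},{"dx":0.002,"dy":0.001,"dz":0.159,"wx":0,"wy":0,"wz":0,"hand":-1},{"dx":0.002,"dy":0.001,"dz":0.159,"wx":0,"wy":0,"wz":0,"hand":-1},{"dx":0.002,"dy":0.001,"dz":0.159,"wx":0,"wy":0,"wz":0,"hand":-1},{"dx":0.002,"dy":0.001,"dz":0.159,"wx":0,"wy":0,"wz":0,"hand":-1}]'; python3 -c "
from h import *
print(cur()[0],cur()[2]['contact_force'])"
```

```text
time: 14.23
tool_pos: [0.4796, 0.3595, 0.081]
tool_rot: [-0.0, 0.959, 0.285, 0.002]
contact_force: [-0.4, 0.2, 3.3]
gripper_width: 0.295
[0.47959749 0.35953841 0.08104707] [-0.44898923  0.18859093  3.28243603]
```

```bash
python3 -m pendant '[{"dx":0,"dy":0,"dz":-0.02,"wx":0,"wy":0,"wz":0,"hand":-1},{"dx":0,"dy":0,"dz":-0.05,"wx":0,"wy":0,"wz":0,"hand":-1},{"dx":0,"dy":0,"dz":-0.08,"wx":0,"wy":0,"wz":0,"hand":-1},{"dx":0,"dy":0,"dz":-0.12,"wx":0,"wy":0,"wz":0,"hand":-1},{"dx":0,"dy":0,"dz":-0.15,"wx":0,"wy":0,"wz":0,"hand":-1},{"dx":0,"dy":0,"dz":-0.18,"wx":0,"wy":0,"wz":0,"hand":-1},{"dx":0,"dy":0,"dz":-0.18,"wx":0,"wy":0,"wz":0,"hand":-1},{"dx":0,"dy":0,"dz":-0.18,"wx":0,"wy":0,"wz":0,"hand":-1}]'; python3 - <<'E'
from h import *
N=np.array([-.367,.052,.929]); ring=np.array([.5947,.1229,.0983])
p,r0,s=cur(); print(p,s["gripper_width"],s["contact_force"])
# minimal tilt rotation from current downwards pose to tool z=-N
z=r0.as_matrix()[:,2]; ax=np.cross(z,-N); ang=np.arccos(z@-N); q=R.from_rotvec(ax/np.linalg.norm(ax)*ang)
r=q*r0; L=.071
for h in(.03,): rel(ring+N*(L+h),r,f"hover{h}")
print("tool y then",r.as_matrix()[:,1].round(3))
E
```

```text
time: 14.9
tool_pos: [0.4792, 0.3593, 0.261]
tool_rot: [-0.0, 0.959, 0.285, 0.002]
contact_force: [0.4, -1.4, -3.8]
gripper_width: 0.293
[0.47918487 0.3593     0.26101224] 0.2929955316125858 [ 0.43482408 -1.38012714 -3.77476433]
hover0.03 d [-0.0607  0.2365  0.0687] w [-14.27  16.13   0.  ]
tool y then [ 0.499 -0.832  0.243]
```

```bash
python3 -m pendant '[{"dx":-0.02,"dy":0.08,"dz":0.0,"wx":-5,"wy":6,"wz":0,"hand":-1},{"dx":-0.02,"dy":0.08,"dz":0.0,"wx":-5,"wy":6,"wz":0,"hand":-1},{"dx":-0.044,"dy":0.155,"dz":0.02,"wx":-10,"wy":11,"wz":0,"hand":-1},{"dx":-0.044,"dy":0.155,"dz":0.02,"wx":-10,"wy":11,"wz":0,"hand":-1},{"dx":-0.066,"dy":0.2,"dz":0.04,"wx":-14.27,"wy":16.13,"wz":0,"hand":-1},{"dx":-0.066,"dy":0.232,"dz":0.05,"wx":-14.27,"wy":16.13,"wz":0,"hand":-1},{"dx":-0.066,"dy":0.232,"dz":0.05,"wx":-14.27,"wy":16.13,"wz":0,"hand":-1},{"dx":-0.066,"dy":0.232,"dz":0.05,"wx":-14.27,"wy":16.13,"wz":0,"hand":-1},{"dx":-0.066,"dy":0.232,"dz":0.05,"wx":-14.27,"wy":16.13,"wz":0,"hand":-1},{"dx":-0.066,"dy":0.232,"dz":0.05,"wx":-14.27,"wy":16.13,"wz":0,"hand":-1},{"dx":-0.066,"dy":0.232,"dz":0.05,"wx":-14.27,"wy":16.13,"wz":0,"hand":-1}]'; python3 - <<'E'
from h import *
N=np.array([-.367,.052,.929]); ring=np.array([.5947,.1229,.0983])
p,r0,s=cur(); zt=r0.as_matrix()[:,2]; print(p,zt.round(3),s["gripper_width"],s["contact_force"])
tip=p+.071*zt; print("pred tip",tip.round(4),"height",((tip-ring)@N).round(4))
out=[]
for n in("scene","top"):
    a,d=cams.grab_frame(n);W=cloud(n,d);np.save(f"pics/{n}5d.npy",d);cv2.imwrite(f"pics/{n}5.png",a[:,:,::-1])
    u,v=map(int,proj(n,ring)); ut=proj(n,tip);print(n,"tip px",ut,"ring px",proj(n,ring))
    b=a[v-60:v+30,u-45:u+45].copy(); out.append(cv2.resize(b,(400,400),interpolation=cv2.INTER_CUBIC))
cv2.imwrite("pics/v5.png",np.hstack(out)[:,:,::-1])
E
```

```text
time: 15.82
tool_pos: [0.5502, 0.1297, 0.2098]
tool_rot: [0.079, 0.941, 0.28, 0.17]
contact_force: [-0.2, -0.0, -1.5]
gripper_width: 0.3
[0.55015063 0.12974086 0.2098247 ] [ 0.364 -0.053 -0.93 ] 0.29956271431071246 [-0.2112984  -0.00239217 -1.54506299]
pred tip [0.576  0.126  0.1438] height 0.0493
scene tip px (np.float64(337.6700474209787), np.float64(223.7715078744402)) ring px (np.float64(334.3812194684354), np.float64(238.6661998574149))
top tip px (np.float64(296.0800913725528), np.float64(186.9490279726359)) ring px (np.float64(297.7336047526979), np.float64(183.77619182394798))
```

View pics/v5.png

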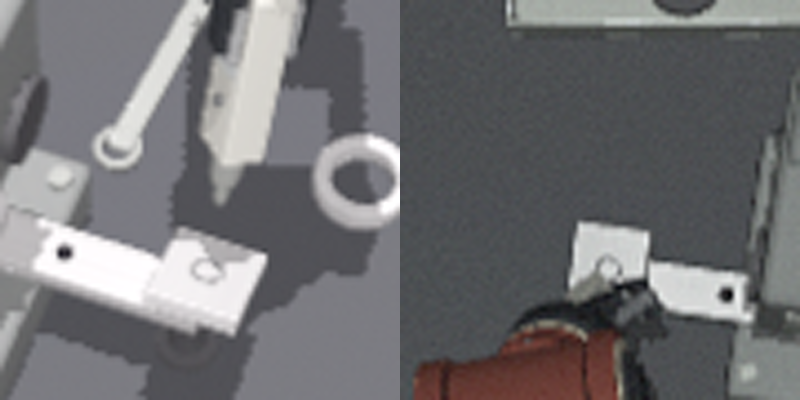

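Scene crop: the gauge tip is at (220,203) and was predicted at (216,203). The ring is at (208,270). The model agrees with the picture. Next I'll check the gauge axis and approach along tool z.

```bash
python3 - <<'E'
from h import *
p,r0,s=cur(); zt=r0.as_matrix()[:,2]; tip=p+.071*zt; X,Y=r0.as_matrix()[:,0],r0.as_matrix()[:,1]
W=cloud("scene",np.load("pics/scene5d.npy"));P=W[~np.isnan(W[...,0])]-tip; h=-P@zt
for lo in np.arange(0,.11,.01):
    Q=P[(h>lo)&(h<lo+.01)&(np.linalg.norm(P+np.outer(h,zt),axis=1)<.028)]
    if len(Q)>3: print(lo.round(2),len(Q),"x",(Q@X).min().round(4),(Q@X).max().round(4),"y",(Q@Y).min().round(4),(Q@Y).max().round(4))
E
python3 -m pendant '[{"dx":0,"dy":0,"dz":0.02,"wx":0,"wy":0,"wz":0,"hand":-1},{"dx":0,"dy":0,"dz":0.035,"wx":0,"wy":0,"wz":0,"hand":-1},{"dx":0,"dy":0,"dz":0.04,"wx":0,"wy":0,"wz":0,"hand":-1},{"dx":0,"dy":0,"dz":0.04,"wx":0,"wy":0,"wz":0,"hand":-1},{"dx":0,"dy":0,"dz":0.04,"wx":0,"wy":0,"wz":0,"hand":-1}]'; python3 - <<'E'
from h import *
N=np.array([-.367,.052,.929]); ring=np.array([.5947,.1229,.0983])
p,r0,s=cur(); zt=r0.as_matrix()[:,2];tip=p+.071*zt; print("pred tip",tip.round(4),"height",((tip-ring)@N).round(4),s["contact_force"]@N,s["contact_force"])
rel(ring-.071*zt,r0)
out=[]
for n in("scene","top"):
    a,d=cams.grab_frame(n); u,v=map(int,proj(n,ring)); print(n,u-30,v-40,proj(n,tip)); out.append(cv2.resize(a[v-40:v+20,u-30:u+30],(400,400),interpolation=cv2.INTER_CUBIC))
cv2.imwrite("pics/v6.png",np.hstack(out)[:,:,::-1])
E
```

```text
0.0 8 x -0.0028 0.0019 y -0.004 0.0029
0.01 6 x -0.0004 0.0025 y -0.0033 0.005
0.02 22 x -0.0005 0.0087 y -0.0089 0.0081
0.03 11 x -0.0051 0.0089 y -0.0051 0.0072
0.04 36 x -0.0162 0.0184 y -0.0131 0.012
0.05 49 x -0.0158 0.0171 y -0.0135 0.0129
0.06 49 x -0.016 0.0194 y -0.0146 0.0131
0.07 52 x -0.0182 0.0174 y -0.0147 0.0153
0.08 51 x -0.0173 0.0176 y -0.015 0.0125
0.09 55 x -0.0132 0.0182 y -0.0117 0.0125
0.1 40 x 0.0013 0.0179 y -0.0199 0.0174
time: 16.33
tool_pos: [0.5642, 0.1266, 0.1721]
tool_rot: [0.079, 0.942, 0.28, 0.169]
contact_force: [0.9, -0.7, -2.6]
gripper_width: 0.297
pred tip [0.59   0.1228 0.106 ] height 0.0089 -2.8143896957415904 [ 0.92239738 -0.67778979 -2.62715262]
 d [0.0016 0.0004 0.0089] w [0. 0. 0.]
scene 304 198 (np.float64(334.81323695110336), np.float64(235.64543332432658))
top 267 143 (np.float64(297.63350220774987), np.float64(184.74600138637277))
```

View pics/v6.png

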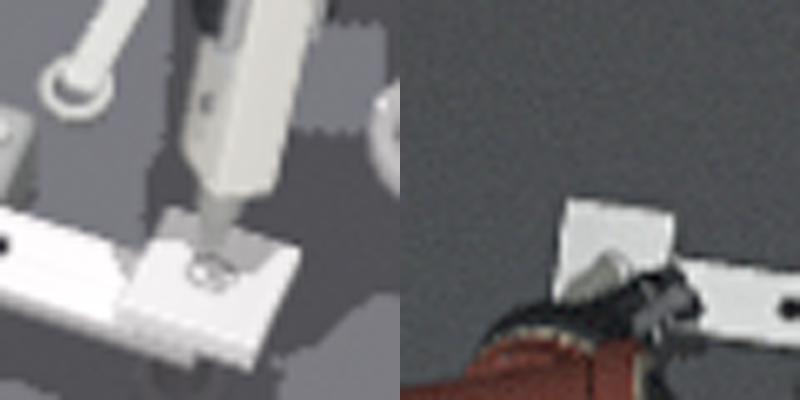

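Gauge axis and tool axis agree, and the tip is above the ring at scene crop (210,270). Now a slow touch.

```bash
python3 -m pendant '[{"dx":0.001,"dy":0,"dz":0.002,"wx":0,"wy":0,"wz":0,"hand":-1},{"dx":0.0015,"dy":0,"dz":0.004,"wx":0,"wy":0,"wz":0,"hand":-1},{"dx":0.0015,"dy":0,"dz":0.006,"wx":0,"wy":0,"wz":0,"hand":-1},{"dx":0.0015,"dy":0,"dz":0.008,"wx":0,"wy":0,"wz":0,"hand":-1},{"dx":0.0015,"dy":0,"dz":0.0095,"wx":0,"wy":0,"wz":0,"hand":-1},{"dx":0.0015,"dy":0,"dz":0.011,"wx":0,"wy":0,"wz":0,"hand":-1},{"dx":0.0015,"dy":0,"dz":0.011,"wx":0,"wy":0,"wz":0,"hand":-1},{"dx":0.0015,"dy":0,"dz":0.011,"wx":0,"wy":0,"wz":0,"hand":-1},{"dx":0.0015,"dy":0,"dz":0.011,"wx":0,"wy":0,"wz":0,"hand":-1}]'; cat > c.py <<'E'
from h import *
N=np.array([-.367,.052,.929]); ring=np.array([.5947,.1229,.0983])
p,r0,s=cur(); F=[s["contact_force"]@N]
for i in range(4): cams.grab_frame("scene"); F.append(cur()[2]["contact_force"]@N)
zt=r0.as_matrix()[:,2];tip=p+.071*zt; e=tip-ring; print("height",(e@N).round(4),"lat",(e-N*(e@N)).round(4),"Fn",np.round(F,2),"ang",np.arccos(-zt@N).round(4),"w",s["gripper_width"],s["time"])
E
python3 c.py
```

```text
time: 17.18
tool_pos: [0.5694, 0.1264, 0.1622]
tool_rot: [0.079, 0.942, 0.279, 0.169]
contact_force: [-2.3, -0.5, 0.5]
gripper_width: 0.298
height -0.0022 lat [-0.0003 -0.0002 -0.0001] Fn [1.29 0.27 0.52 1.37 0.44] ang nan w 0.29784581419127815 17.1833c.py:5: RuntimeWarning: invalid value encountered in arccos
  zt=r0.as_matrix()[:,2];tip=p+.071*zt; e=tip-ring; print("height",(e@N).round(4),"lat",(e-N*(e@N)).round(4),"Fn",np.round(F,2),"ang",np.arccos(-zt@N).round(4),"w",s["gripper_width"],s["time"])
```

Force has changed by about +2.9 N from free hanging, which means about 2 mm of plunger. Another 3 mm.

```bash
python3 -m pendant '[{"dx":0,"dy":0,"dz":0.001,"wx":0,"wy":0,"wz":0,"hand":-1},{"dx":0,"dy":0,"dz":0.002,"wx":0,"wy":0,"wz":0,"hand":-1},{"dx":0,"dy":0,"dz":0.003,"wx":0,"wy":0,"wz":0,"hand":-1},{"dx":0,"dy":0,"dz":0.003,"wx":0,"wy":0,"wz":0,"hand":-1},{"dx":0,"dy":0,"dz":0.003,"wx":0,"wy":0,"wz":0,"hand":-1},{"dx":0,"dy":0,"dz":0.003,"wx":0,"wy":0,"wz":0,"hand":-1}]'; python3 c.py 2>/dev/null; python3 - <<'E'
from h import *
p,r0,s=cur(); zt=r0.as_matrix()[:,2]
a,d=cams.grab_frame("scene"); ring=np.array([.5947,.1229,.0983]); u,v=map(int,proj("scene",ring))
W=cloud("scene",d);P=W[np.all((W>(.4,-.2,.25))&(W<(.5,-.03,.31)),-1)];print("bar",np.percentile(P[:,2],50),len(P))
Q=W[~np.isnan(W[...,0])]-ring;N=np.array([-.367,.052,.929]);h=Q@N;lat=np.linalg.norm(Q-np.outer(h,N),axis=1)
for lo in np.arange(.002,.05,.004):
    k=(h>lo)&(h<lo+.004)&(lat<.024); L=(Q-np.outer(h,N))[k]; print(lo.round(3),k.sum(),np.ptp(L@np.cross(N,[1,0,0])).round(3) if k.sum() else "")
cv2.imwrite("pics/v7.png",cv2.resize(a[v-45:v+25,u-35:u+35],(560,560),interpolation=cv2.INTER_CUBIC)[:,:,::-1])
E
```

```text
time: 17.88
tool_pos: [0.5705, 0.1263, 0.1593]
tool_rot: [0.079, 0.942, 0.279, 0.169]
contact_force: [-2.8, 0.9, 1.8]
gripper_width: 0.296
height -0.0053 lat [-0.0003 -0.0002 -0.0001] Fn [2.73 2.12 2.04 1.09 2.29] ang nan w 0.2962767500602267 17.8833
bar 0.28489478584565053 369
0.002 26 0.042
0.006 1 0.0
0.01 2 0.005
0.014 5 0.012
0.018 11 0.014
0.022 5 0.013
0.026 8 0.015
0.03 1 0.0
0.034 3 0.005
0.038 17 0.033
0.042 16 0.028
0.046 23 0.033
```

View pics/v7.png

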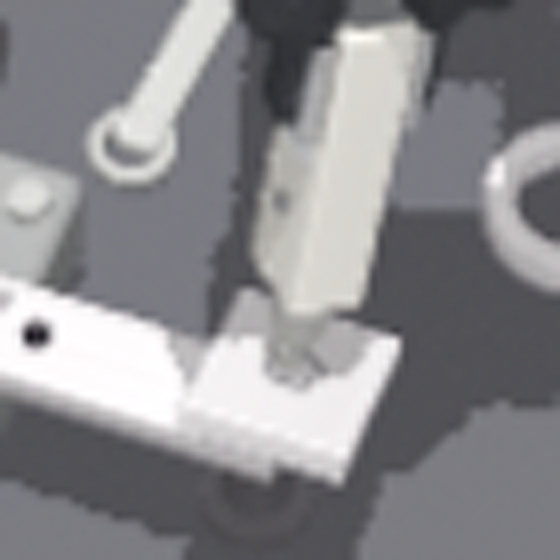

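The tip sits in the ring at crop (293,375). Normal force is about 4 N above free hanging and travel about 5 mm, and the two agree. The lever is up. Handing in.

```bash
python3 -c "
from plant import job; print(job.job_done())"
```

```text
the job is handed in; nothing more can be done
None
```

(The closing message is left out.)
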